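# Pack the suction pump parts, heavy one lowest

### The arm

A 6-joint arm with a two-finger parallel gripper is mounted at the origin on the work surface. World frame = base frame: x ahead of the robot, y to its left, z up, the work surface at z = 0. Lengths are in m, angles in degrees, forces in N, time in s.
With the tool pointing down it reaches from about 0.3 to 0.75 m from the base axis. Payload 8.5 kg.
Tool frame: the origin (TCP) lies midway between the tips of the shut fingers; the grasp point (between the pads) lies 19 mm behind it; y points along the fingers, z is the direction in which the jaws open and shut, and the axes are right-handed (so a half turn about y gives the same grasp; the last joint's range is limited). The gripper opens to 85 mm and grips with 20 to 120 N. Pads are 22 mm wide; open, the fingers measure 114 mm over their backs; the gripper's body (76 mm by 85 mm) begins 54 mm behind the grasp point. The pads swing forward as they close: fully open they stand 13 mm farther back than shut.
Start: joints at [-75.648, 21.807, 74.336, -0, 83.858, -12.336], TCP at [0.247, -0.491, 0.231] pointing down, gripper open.
Joint ranges: [-178.18, 178.18], [-50.72, 133.34], [12.68, 142.11], [-81.47, 261.47], [9.98, 163.14], [-165.26, 165.26]. Speed limits (degrees/s): [136.94, 136.94, 180, 180, 180, 180].

### API

Orientations are given as a 3x3 rotation matrix whose columns are the frame's x, y, z axes.
In Python, from rig import status, imaging, job gives the robot as it stands. The module is installed in compiled form; this text tells all that it offers.
- The arm moves only by the tool jog_arm, never from a script. Its argument "rows" is a list of rows, each an object of numbers: "hand": the opening, from 0 (shut) to 1 (fully open); "dx", "dy", "dz": the shift along the tool's x, y, z in cm; "ax", "ay", "az": the turn, a rotation vector about the tool's x, y, z in degrees. In form: [{"hand": .., "dx": .., "dy": .., "dz": .., "ax": .., "ay": .., "az": ..}, ...]. A call has exactly 5 rows; each row shifts and turns the commanded pose from where the row before left it, along the tool's axes as they then stand; what a row does not reach is not made up. A row lasts 1/12 s, in which the tool goes at most 41.7 mm and 7.16 degrees, less where a joint would pass 70% of its speed; a pose out of reach is approached as far as the arm can. A call is refused whole if a number of a shift passes 4.17 or a number of a turn 7.16, either way. A call with a gripper value outside its range is refused whole. The fingers move at their own pace and stop on an object; "newtons" is the grip in N (left out, the last holds). Time passes only in rows, so rows that do not move let the fingers close, or fill a call up. It gives the time, the measured TCP pose, the force and the opening at its end, in the units of the state.
- status.observe(): the state, without advancing time (a new reading comes with each control period).
- imaging.get_image(name): name is "scene" or "side" or "wrist"; returns the picture (420x560x3 uint8, red, green, blue); there is no depth.
- imaging.camera_model(name): a dict with "K" (3x3 intrinsics, pixels), "distortion" ([k1, k2, p1, p2, k3] as OpenCV has them; the pictures are not rectified), "position" and "rotation" of the camera in the world; the wrist camera has in their place "tool_from_camera" (4x4, takes a point from camera to tool coordinates, whose origin is the TCP and whose axes are the tool frame's). Camera axes: x right, y down, z forward; pixel columns grow to the right and rows downward; lengths in m; the calibration is good to about 2 mm. A picture is of the moment at which its call begins: read the wrist's pose just before it. camera_model takes no time and is no camera call.
- job.close_job(): hands the job in, once; it reports no verdict.
The state is a dict: "time_s": time; "q": joint angles; "qvel": joint speeds; "joint_efforts": joint torques, N m; "position": TCP position; "tool_rot": TCP orientation; "ft_force": force on the tool from outside, world axes, zero at the start; "wrist_torque": the same for the moment, N m; "grip_width": finger opening in m.
Only numpy, scipy, OpenCV 4.12 (cv2) and the standard library are available. Lean on these libraries where they do the work, as an engineer would, in place of code of your own. Each camera call takes 0.05 s, during which the arm holds its last target.

### The job

Pack the two suction-pump parts into the blue box for the service workshop, heavy part lowest: lower the metal pump block in, without dropping it, so that it lies flat on the box floor, right side up, then lay the light cream plastic cover flat and right side up on the middle of the block's top and let go. Leave the green connector lying where it is.

Things in the scene. Friction and masses are not known exactly. Their poses are not given: they have to be found in the camera images.
- box: Open-topped blue plastic box, outside 220 (its x) by 190 (its y) by 68 mm high, walls and floor 5 mm thick, so inside 210 by 180 mm. It stands fast on the bench and does not slide. Origin: centre of its underside (the inner floor is 5 mm above it); z up.
- pump_block: Heavy bare-aluminium pump block, 0.45 to 0.7 kg: a plain rectangular block 100 (x) by 56 (y) by 30 mm (z) with flat sides and a flat top, and at each end (+x and -x) a brass nipple 16 mm in diameter that sticks out 12 mm at mid height (124 mm overall). Four dark screw heads and a dark ring, flush, mark its top. Lies loose on the bench, right side up. Origin: centre of its underside; z up.
- cover: Light cream-coloured plastic cover, 0.05 to 0.08 kg: a closed rectangular shell 84 (x) by 54 (y) by 30 mm (z), flat sides and flat underside; five dark vent slots and a grey disc mark its top. Lies loose on the bench, right side up. Origin: centre of its underside; z up.
- connector: Green plastic T-shaped tube connector, a bystander: run 72 mm along x, branch 41 mm towards +y, 26 mm high. Lies loose on the bench. Origin: under the joint of the T, at bench level. The only other loose things near by, an amber bottle 85 mm tall and a black rubber stopper 72 mm across and 34 mm tall, play no part.
Not all that is in view belongs to the job. Leave any red look-alike of the cover alone. Leave any red look-alike of the pump_block alone.

How it is judged:
By the outcome, as a careful person would: the job done as asked, in the order asked, and still so for the second after the job is handed in, with the robot touching nothing.
It also fails if it takes over 64 s, if anything falls off the work surface, if the arm or the gripper's body presses on something with over 40 N, if the wrist force passes 120 N, or if a joint passes its speed limit or range.

## Working session

There is one attempt and no reset: what is moved stays moved. The work goes in short steps, Python scripts to look and compute and a tool call to move; the robot and the scene stay as the last step left them, time stands still between calls to the robot, and variables do not carry over. Pictures are saved under pics/ and viewed, and the job is handed in when it is done.

Besides the shell and the picture viewer there is one more tool, called after "Call:" in YAML: its name, and indented under it one key for each argument. jog_arm: Moves the arm, as the interface text tells. Its arguments: {"type":"object","properties":{"rows":{"type":"array"},"newtons":{"type":"number"}},"required":["rows"]}

```bash
mkdir -p pics; python3 - <<'E'
from rig import status, imaging
import cv2
s=status.observe()
print({k:s[k] for k in ('time_s','position','tool_rot','ft_force','grip_width')})
for n in ('scene','side'):
    m=imaging.camera_model(n);print(n,m)
    cv2.imwrite(f'pics/{n}0.png',imaging.get_image(n)[:,:,::-1])
print(imaging.camera_model('wrist'))
E
```

```text
{'time_s': 0.0, 'position': array([ 0.2469362 , -0.49111782,  0.23068236]), 'tool_rot': array([[-8.93479981e-01, -3.69212993e-04,  4.49102868e-01],
       [-4.49102897e-01,  1.47415283e-03, -8.93478827e-01],
       [-3.32162275e-04, -9.99998845e-01, -1.48294067e-03]]), 'ft_force': array([ 0.25550331, -0.11135457, -0.62428753]), 'grip_width': 0.08573402326406113}
scene {'K': array([[411.75195461,   0.        , 279.82792749],
       [  0.        , 411.75195461, 210.62869379],
       [  0.        ,   0.        ,   1.        ]]), 'distortion': array([-0.02848251,  0.        ,  0.        ,  0.        ,  0.        ]), 'position': array([1.10393016, 0.16671447, 0.4226857 ]), 'rotation': array([[-0.22942934,  0.54412904, -0.80702278],
       [ 0.97320679,  0.14118448, -0.18148139],
       [ 0.01518979, -0.8270372 , -0.56194194]])}
side {'K': array([[439.80187722,   0.        , 273.25508383],
       [  0.        , 439.80187722, 210.31232968],
       [  0.        ,   0.        ,   1.        ]]), 'distortion': array([-0.05487114,  0.        ,  0.        ,  0.        ,  0.        ]), 'position': array([0.38491164, 0.61229951, 0.6562948 ]), 'rotation': array([[-0.95702436, -0.1964501 ,  0.21333477],
       [-0.28980251,  0.67548231, -0.67803993],
       [-0.01090285, -0.71072569, -0.70338476]])}
{'K': array([[323.53443944,   0.        , 278.47921205],
       [  0.        , 323.53443944, 208.30580591],
       [  0.        ,   0.        ,   1.        ]]), 'distortion': array([-0.02916423,  0.        ,  0.        ,  0.        ,  0.        ]), 'tool_from_camera': array([[-9.16468007e-04,  9.49133277e-01,  3.14873279e-01,
        -7.97952123e-02],
       [ 2.23008618e-04, -3.14873210e-01,  9.49133717e-01,
        -1.43614044e-01],
       [ 9.99999555e-01,  9.40070141e-04,  7.69063223e-05,
        -7.03274141e-04],
       [ 0.00000000e+00,  0.00000000e+00,  0.00000000e+00,
         1.00000000e+00]])}
```

View pics/scene0.png

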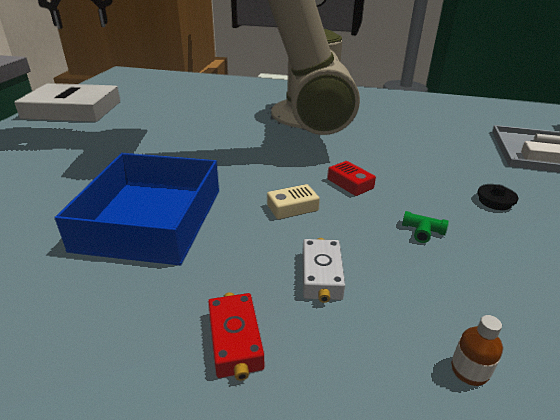

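View pics/side0.png

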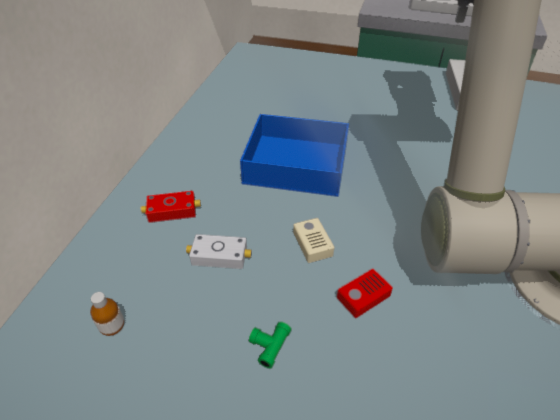

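Candidates: the block could be white/aluminium at scene (323,269) and side (218,250), or the red look-alike at scene (235,334). The cover could be cream at scene (293,201) and side (313,240), or the red look-alike at scene (352,178). A white slab at (68,100) is off the work area. I choose the aluminium block and the cream cover, and check both in close crops.

```bash
cat > h.py <<'E'
import numpy as np, cv2
from rig import status, imaging
def cast(n,px,z,st=None):
    m=imaging.camera_model(n); px=np.array(px,float).reshape(-1,1,2)
    u=cv2.undistortPoints(px,m['K'],m['distortion']).reshape(-1,2)
    d=np.c_[u,np.ones(len(u))]
    if n=='wrist':
        T=m['tool_from_camera'];R=st['tool_rot']@T[:3,:3];p=st['position']+st['tool_rot']@T[:3,3]
    else: R=m['rotation'];p=m['position']
    d=d@R.T
    return p+d*((z-p[2])/d[:,2])[:,None]
def rect(P):
    r=cv2.minAreaRect((P[:,:2]*1000).astype(np.float32));return r
E
python3 - <<'E'
from h import *
a=cv2.imread('pics/scene0.png');b=cv2.imread('pics/side0.png')
def crop(im,x,y,w,h,k): return cv2.resize(im[y:y+h,x:x+w],(w*k,h*k),interpolation=cv2.INTER_CUBIC)
A=crop(a,255,165,110,150,4)
B=crop(b,180,205,160,70,4)
cv2.imwrite('pics/ca.png',A);cv2.imwrite('pics/cb.png',B)
for n,im in(('scene',a),('side',b)):
    hsv=cv2.cvtColor(im,cv2.COLOR_BGR2HSV)
    for nm,p in (('block',(323,245) if n=='scene' else (205,250)),('cover',(300,205) if n=='scene' else (305,238))):
        print(n,nm,hsv[p[1]-3:p[1]+45:6,p[0]].tolist())
E
```

```text
scene block [[45, 3, 190], [0, 3, 193], [102, 19, 67], [165, 3, 194], [170, 4, 201], [10, 8, 188], [12, 7, 187], [75, 3, 160]]
scene cover [[22, 84, 163], [21, 72, 96], [35, 51, 65], [94, 46, 140], [91, 45, 131], [96, 50, 133], [94, 43, 136], [96, 47, 137]]
side block [[160, 4, 192], [150, 3, 193], [150, 4, 139], [110, 6, 133], [96, 35, 152], [96, 35, 152], [97, 37, 152], [97, 35, 152]]
side cover [[22, 58, 180], [22, 53, 211], [21, 59, 178], [20, 68, 105], [94, 30, 137], [96, 35, 152], [96, 35, 152], [96, 35, 152]]
```

View pics/ca.png

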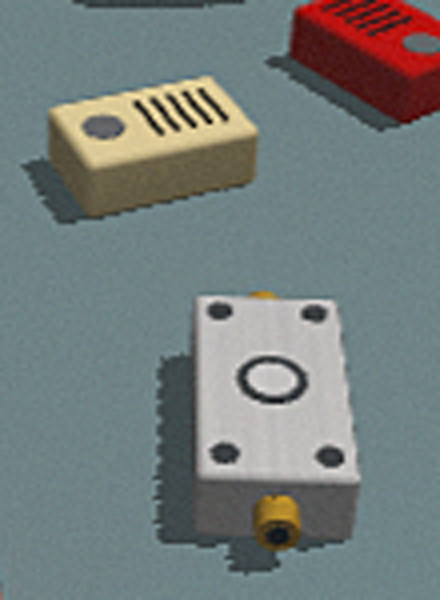

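View pics/cb.png

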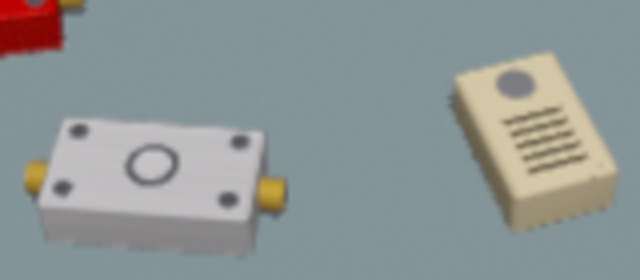

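The crops show the aluminium block with its four screws, ring and brass nipples, and the cream cover with five slots and a disc. Both are right side up.

```bash
cat > meas.py <<'E'
from h import *
def top(im,kind):
    hsv=cv2.cvtColor(im,cv2.COLOR_BGR2HSV).astype(int);H,S,V=hsv[...,0],hsv[...,1],hsv[...,2]
    if kind=='block': m=(S<16)&(V>165)
    else: m=(H>14)&(H<32)&(S>35)&(S<130)&(V>150)
    return m.astype(np.uint8)
def comp(m,seed):
    m=cv2.morphologyEx(m,cv2.MORPH_CLOSE,np.ones((5,5)))
    c,_=cv2.findContours(m,cv2.RETR_EXTERNAL,cv2.CHAIN_APPROX_NONE)
    c=[k for k in c if cv2.contourArea(k)>100]
    return max(c,key=lambda k:cv2.pointPolygonTest(k,seed,True)).reshape(-1,2)
E
python3 - <<'E'
from meas import *
ims={n:cv2.imread(f'pics/{n}0.png') for n in('scene','side')}
for n,im in ims.items():
    for k,s in (('block',{'scene':(323,280),'side':(205,250)}[n]),('cover',{'scene':(280,200),'side':(305,242)}[n])):
        c=comp(top(im,k),s); print(n,k,np.round(rect(cast(n,c,.03)) [0],1),np.round(rect(cast(n,c,.03))[1],1),round(rect(cast(n,c,.03))[2],1))
    hsv=cv2.cvtColor(im,cv2.COLOR_BGR2HSV).astype(int);H,S,V=hsv[...,0],hsv[...,1],hsv[...,2]
    m=((H>105)&(H<130)&(S>150)).astype(np.uint8)
    c=comp(m,(140,200) if n=='scene' else (295,155));h=cv2.convexHull(c.reshape(-1,1,2))
    ap=cv2.approxPolyDP(h,4,True).reshape(-1,2)
    print('box',n,ap.tolist());print(np.round(cast(n,ap,.068)*1000).tolist());print(np.round(cast(n,ap,0)*1000).tolist())
E
```

```text
scene block [648.4 130. ] [97.9 52.8] 10.4
scene cover [484.6  51.3] [54.  82.3] 35.6
box scene [[55, 216], [121, 153], [216, 160], [218, 191], [180, 264], [67, 252]]
[[693.0, -270.0, 68.0], [480.0, -288.0, 68.0], [461.0, -102.0, 68.0], [564.0, -59.0, 68.0], [745.0, -44.0, 68.0], [761.0, -199.0, 68.0]]
[[614.0, -354.0, 0.0], [360.0, -375.0, 0.0], [338.0, -153.0, 0.0], [461.0, -103.0, 0.0], [677.0, -84.0, 0.0], [695.0, -269.0, 0.0]]
side block [647.  129.6] [97.8 56.3] 11.3
side cover [478.2  59.1] [ 54.6 100. ] 32.4
box side [[260, 114], [347, 124], [337, 195], [242, 183], [240, 160]]
[[692.0, -267.0, 68.0], [480.0, -283.0, 68.0], [455.0, -31.0, 68.0], [647.0, -13.0, 68.0], [677.0, -82.0, 68.0]]
[[727.0, -369.0, 0.0], [491.0, -386.0, 0.0], [463.0, -105.0, 0.0], [678.0, -85.0, 0.0], [711.0, -163.0, 0.0]]
```

```bash
cat > go.py <<'E'
import sys
from h import *
# target x y z yaw(tool z) -> tool-axis shift (cm) then turn about tool y (deg)
x,y,z,yaw=map(float,sys.argv[1:5])
s=status.observe();R=s['tool_rot'];d=R.T@(np.array([x,y,z])-s['position'])*100
cy=np.degrees(np.arctan2(R[1,2],R[0,2]));t=-((yaw-cy+180)%360-180)
print('shift cm',np.round(d,2),'turn ay',round(t,2),'yaw now',round(cy,2),'tilt',np.round(np.degrees([R[2,0],R[2,2]]),2),'t',round(s['time_s'],2),np.round(s['position'],4),'F',np.round(s['ft_force'],1),'w',round(s['grip_width'],4),'q6',round(s['q'][5],1))
E
python3 go.py 0.648 0.130 0.16 -79
```

```text
shift cm [-63.73   7.14 -37.47] turn ay 15.69 yaw now -63.31 tilt [-0.01 -0.07] t 0.1 [ 0.247  -0.4911  0.2308] F [ 0.8  0.8 -0.4] w 0.0854 q6 -12.3
```

Call:
jog_arm:
  rows:
    - {"hand":1,"dx":-2,"dy":0,"dz":-1.2}
    - {"hand":1,"dx":-3,"dy":0,"dz":-1.8}
    - {"hand":1,"dx":-3.2,"dy":0,"dz":-1.9}
    - {"hand":1,"dx":-3.2,"dy":0,"dz":-1.9}
    - {"hand":1,"dx":-3.2,"dy":0,"dz":-1.9}

```text
invalid input at $.rows[0]: expected keys hand, dx, dy, dz, ax, ay, az
```

Call:
jog_arm:
  rows:
    - {"hand":1,"dx":-3.2,"dy":0,"dz":-1.9}
    - {"hand":1,"dx":-3.2,"dy":0,"dz":-1.9}
    - {"hand":1,"dx":-3.2,"dy":0,"dz":-1.9}
    - {"hand":1,"dx":-3.2,"dy":0,"dz":-1.9}
    - {"hand":1,"dx":-3.2,"dy":0,"dz":-1.9}

```text
invalid input at $.rows[0]: expected keys hand, dx, dy, dz, ax, ay, az
```

Call:
jog_arm:
  rows:
    - {"hand":1,"dx":-3.2,"dy":0,"dz":-1.9}
    - {"hand":1,"dx":-3.2,"dy":0,"dz":-1.9}
    - {"hand":1,"dx":-3.2,"dy":0,"dz":-1.9}
    - {"hand":1,"dx":-3.2,"dy":0,"dz":-1.9}
    - {"hand":1,"dx":-3.2,"dy":0,"dz":-1.9}

```text
invalid input at $.rows[0]: expected keys hand, dx, dy, dz, ax, ay, az
```

```bash
python3 go.py 0.648 0.130 0.16 -79
```

```text
shift cm [-63.73   7.14 -37.47] turn ay 15.69 yaw now -63.31 tilt [-0.01 -0.07] t 0.1 [ 0.247  -0.4911  0.2308] F [ 0.8  0.8 -0.4] w 0.0854 q6 -12.3
```

All keys are needed.

Call:
jog_arm:
  rows:
    - {"hand":1,"dx":-2,"dy":0,"dz":-1.2,"ax":0,"ay":0,"az":0}
    - {"hand":1,"dx":-3,"dy":0,"dz":-1.8,"ax":0,"ay":0,"az":0}
    - {"hand":1,"dx":-3.2,"dy":0,"dz":-1.9,"ax":0,"ay":0,"az":0}
    - {"hand":1,"dx":-3.2,"dy":0,"dz":-1.9,"ax":0,"ay":0,"az":0}
    - {"hand":1,"dx":-3.2,"dy":0,"dz":-1.9,"ax":0,"ay":0,"az":0}

```text
time_s: 0.52
position: [0.3388, -0.3465, 0.231]
tool_rot: [[-0.894, -0.0, 0.449], [-0.449, 0.001, -0.894], [-0.0, -1.0, -0.001]]
ft_force: [0.0, 0.3, -0.3]
grip_width: 0.0853
```

Call:
jog_arm:
  rows:
    - {"hand":1,"dx":-3.2,"dy":0,"dz":-1.9,"ax":0,"ay":0,"az":0}
    - {"hand":1,"dx":-3.2,"dy":0,"dz":-1.9,"ax":0,"ay":0,"az":0}
    - {"hand":1,"dx":-3.2,"dy":0,"dz":-1.9,"ax":0,"ay":0,"az":0}
    - {"hand":1,"dx":-3.2,"dy":0,"dz":-1.9,"ax":0,"ay":0,"az":0}
    - {"hand":1,"dx":-3.2,"dy":0,"dz":-1.9,"ax":0,"ay":0,"az":0}

```text
time_s: 0.93
position: [0.4392, -0.1895, 0.2312]
tool_rot: [[-0.894, -0.0, 0.449], [-0.449, 0.0, -0.894], [0.0, -1.0, -0.0]]
ft_force: [1.3, -0.0, 0.5]
grip_width: 0.0854
```

Call:
jog_arm:
  rows:
    - {"hand":1,"dx":-3.2,"dy":0,"dz":-1.9,"ax":0,"ay":0,"az":0}
    - {"hand":1,"dx":-3.2,"dy":0,"dz":-1.9,"ax":0,"ay":0,"az":0}
    - {"hand":1,"dx":-3.2,"dy":0,"dz":-1.9,"ax":0,"ay":0,"az":0}
    - {"hand":1,"dx":-3.2,"dy":0,"dz":-1.9,"ax":0,"ay":0,"az":0}
    - {"hand":1,"dx":-3.2,"dy":0,"dz":-1.9,"ax":0,"ay":0,"az":0}

```text
time_s: 1.35
position: [0.5395, -0.0327, 0.2311]
tool_rot: [[-0.893, -0.001, 0.449], [-0.449, 0.0, -0.893], [0.0, -1.0, -0.0]]
ft_force: [0.5, -1.4, 0.7]
grip_width: 0.0856
```

```bash
python3 go.py 0.648 0.130 0.16 -79
```

```text
shift cm [-17.01   7.1   -9.66] turn ay 15.7 yaw now -63.3 tilt [ 0.03 -0.02] t 1.35 [ 0.5395 -0.0327  0.2311] F [ 0.5 -1.4  0.7] w 0.0856 q6 47.3
```

Call:
jog_arm:
  rows:
    - {"hand":1,"dx":-3.2,"dy":1.2,"dz":-1.9,"ax":0,"ay":0,"az":0}
    - {"hand":1,"dx":-3.2,"dy":1.2,"dz":-1.9,"ax":0,"ay":0,"az":0}
    - {"hand":1,"dx":-3.2,"dy":1.2,"dz":-1.9,"ax":0,"ay":0,"az":0}
    - {"hand":1,"dx":-3.2,"dy":1.2,"dz":-1.9,"ax":0,"ay":0,"az":0}
    - {"hand":1,"dx":-3.2,"dy":1.2,"dz":-1.7,"ax":0,"ay":0,"az":0}

```text
time_s: 1.77
position: [0.6405, 0.1224, 0.1703]
tool_rot: [[-0.893, -0.001, 0.45], [-0.45, 0.0, -0.893], [0.001, -1.0, -0.0]]
ft_force: [-0.3, -1.1, 0.3]
grip_width: 0.0856
```

Call:
jog_arm:
  rows:
    - {"hand":1,"dx":-1,"dy":1.1,"dz":-0.4,"ax":0,"ay":0,"az":0}
    - {"hand":1,"dx":0,"dy":0,"dz":0,"ax":0,"ay":5.2,"az":0}
    - {"hand":1,"dx":0,"dy":0,"dz":0,"ax":0,"ay":5.2,"az":0}
    - {"hand":1,"dx":0,"dy":0,"dz":0,"ax":0,"ay":5.2,"az":0}
    - {"hand":1,"dx":0,"dy":0,"dz":0,"ax":0,"ay":0,"az":0}

```text
time_s: 2.18
position: [0.6471, 0.1281, 0.1598]
tool_rot: [[-0.982, -0.001, 0.189], [-0.189, -0.0, -0.982], [0.001, -1.0, -0.0]]
ft_force: [0.4, 0.6, 0.9]
grip_width: 0.0855
```

```bash
python3 go.py 0.648 0.130 0.16 -79; python3 - <<'E'
from h import *
import pickle
s=status.observe();im=imaging.get_image('wrist');cv2.imwrite('pics/w1.png',im[:,:,::-1]);pickle.dump(s,open('w1.pkl','wb'))
E
```

```text
shift cm [-0.13 -0.02 -0.16] turn ay -0.1 yaw now -79.1 tilt [ 0.06 -0.  ] t 2.18 [0.6471 0.1281 0.1598] F [0.4 0.6 0.9] w 0.0855 q6 80.0
```

View pics/w1.png

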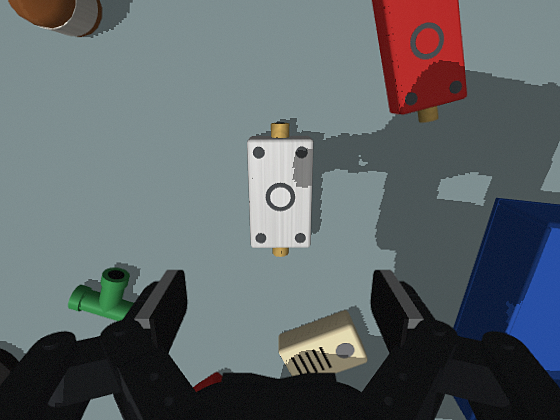

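The aluminium block is between the fingers: ring at (280,197), screws at (259,153), (302,153), (261,238) and (300,238). The cream cover is at (322,345).

```bash
python3 - <<'E'
from h import *
import pickle
s=pickle.load(open('w1.pkl','rb'));im=cv2.imread('pics/w1.png')
hsv=cv2.cvtColor(im,cv2.COLOR_BGR2HSV)
roi=im[135:250,245:316].max(2);
n,l,st,ce=cv2.connectedComponentsWithStats((roi<85).astype(np.uint8))
P=[]
for i in range(1,n):
    if st[i,4]>30:
        p=ce[i]+[245,135]; w=cast('wrist',p,.03,s)[0]; print(st[i,:],p.round(1),(w*1000).round(1)); P.append(w)
m=((hsv[...,1]<25)&(hsv[...,2]>100)).astype(np.uint8);m[:120]=0;m[260:]=0;m[:,:235]=0;m[:,325:]=0
m=cv2.morphologyEx(m,cv2.MORPH_CLOSE,np.ones((9,9)))
c,_=cv2.findContours(m,cv2.RETR_EXTERNAL,cv2.CHAIN_APPROX_NONE);c=max(c,key=cv2.contourArea).reshape(-1,2)
print(c.min(0),c.max(0),rect(cast('wrist',c,.03,s)))
E
```

```text
[  4   0  66  27 187] [284.8 138.7] [696.9 132.8  30. ]
[ 8 12 11 11 95] [258.2 152. ] [681.8 152.6  30. ]
[ 51  12  12  11 103] [301.3 152.1] [688.7 117.   30. ]
[67 38  2 31 36] [312.1 188.2] [659.7 101.1  30. ]
[ 21  48  29  28 272] [280.  195.9] [647.5 127.3  30. ]
[66 70  5 29 42] [311.6 220.1] [630.7  94.9  30. ]
[11 98 10 10 74] [260.5 237.6] [605.  137.2  30. ]
[50 98 10  9 73] [299.8 237.4] [612.1 101.8  30. ]
[247 136] [312 256] ((644.2145385742188, 126.89269256591797), (110.48152923583984, 55.39691925048828), 11.344926834106445)
```

Call:
jog_arm:
  rows:
    - {"hand":1,"dx":0,"dy":2,"dz":0,"ax":0,"ay":-0.4,"az":0}
    - {"hand":1,"dx":0,"dy":3,"dz":0,"ax":0,"ay":0,"az":0}
    - {"hand":1,"dx":0,"dy":3,"dz":0,"ax":0,"ay":0,"az":0}
    - {"hand":1,"dx":0,"dy":3,"dz":0,"ax":0,"ay":0,"az":0}
    - {"hand":1,"dx":0,"dy":2,"dz":0,"ax":0,"ay":0,"az":0}

```text
time_s: 2.65
position: [0.646, 0.128, 0.0274]
tool_rot: [[-0.979, -0.003, 0.202], [-0.202, -0.0, -0.979], [0.003, -1.0, -0.001]]
ft_force: [-0.0, -1.1, 0.3]
grip_width: 0.0851
```

Call:
jog_arm:
  rows:
    - {"hand":1,"dx":0,"dy":1,"dz":0,"ax":0,"ay":0,"az":0}
    - {"hand":1,"dx":0,"dy":1,"dz":0,"ax":0,"ay":0,"az":0}
    - {"hand":1,"dx":0,"dy":0.4,"dz":0,"ax":0,"ay":0,"az":0}
    - {"hand":1,"dx":0,"dy":0.4,"dz":0,"ax":0,"ay":0,"az":0}
    - {"hand":1,"dx":0,"dy":0,"dz":0,"ax":0,"ay":0,"az":0}

```text
time_s: 3.07
position: [0.6475, 0.1284, 0.0026]
tool_rot: [[-0.98, 0.001, 0.2], [-0.2, 0.0, -0.98], [-0.001, -1.0, 0.0]]
ft_force: [0.1, -0.8, 0.8]
grip_width: 0.0855
```

```bash
python3 go.py 0.647 0.128 0.00 -78.7
```

```text
shift cm [0.06 0.26 0.03] turn ay 0.21 yaw now -78.49 tilt [-0.04  0.01] t 3.07 [0.6475 0.1284 0.0026] F [ 0.1 -0.8  0.8] w 0.0855 q6 79.4
```

Call:
jog_arm:
  rows:
    - {"hand":1,"dx":0,"dy":0.2,"dz":0,"ax":0,"ay":0,"az":0}
    - {"hand":0.4,"dx":0,"dy":0,"dz":0,"ax":0,"ay":0,"az":0}
    - {"hand":0.4,"dx":0,"dy":0,"dz":0,"ax":0,"ay":0,"az":0}
    - {"hand":0.4,"dx":0,"dy":0,"dz":0,"ax":0,"ay":0,"az":0}
    - {"hand":0.3,"dx":0,"dy":0,"dz":0,"ax":0,"ay":0,"az":0}
  newtons: 40

```text
time_s: 3.48
position: [0.6478, 0.1282, 0.0012]
tool_rot: [[-0.98, 0.002, 0.199], [-0.199, -0.0, -0.98], [-0.001, -1.0, 0.001]]
ft_force: [0.2, -1.2, 5.4]
grip_width: 0.0554
```

Call:
jog_arm:
  rows:
    - {"hand":0.2,"dx":0,"dy":0,"dz":0,"ax":0,"ay":0,"az":0}
    - {"hand":0.1,"dx":0,"dy":0,"dz":0,"ax":0,"ay":0,"az":0}
    - {"hand":0,"dx":0,"dy":0,"dz":0,"ax":0,"ay":0,"az":0}
    - {"hand":0,"dx":0,"dy":0,"dz":0,"ax":0,"ay":0,"az":0}
    - {"hand":0,"dx":0,"dy":0,"dz":0,"ax":0,"ay":0,"az":0}
  newtons: 100

```text
time_s: 3.9
position: [0.6479, 0.1282, 0.0015]
tool_rot: [[-0.98, 0.002, 0.199], [-0.199, -0.0, -0.98], [-0.002, -1.0, 0.001]]
ft_force: [-0.8, -1.5, 6.2]
grip_width: 0.0545
```

Call:
jog_arm:
  rows:
    - {"hand":0,"dx":0,"dy":-0.3,"dz":0,"ax":0,"ay":0,"az":0}
    - {"hand":0,"dx":0,"dy":-0.5,"dz":0,"ax":0,"ay":0,"az":0}
    - {"hand":0,"dx":0,"dy":-0.5,"dz":0,"ax":0,"ay":0,"az":0}
    - {"hand":0,"dx":0,"dy":-0.5,"dz":0,"ax":0,"ay":0,"az":0}
    - {"hand":0,"dx":0,"dy":0,"dz":0,"ax":0,"ay":0,"az":0}

```text
time_s: 4.32
position: [0.6477, 0.1285, 0.0194]
tool_rot: [[-0.98, 0.001, 0.199], [-0.199, 0.0, -0.98], [-0.001, -1.0, 0.0]]
ft_force: [1.0, -0.5, -4.8]
grip_width: 0.0544
```

```bash
python3 go.py 0.578 -0.185 0.16 -85; python3 - <<'E'
from h import *
for n in ('wrist','side'):
    cv2.imwrite(f'pics/{n}2.png',imaging.get_image(n)[:,:,::-1])
a=cv2.imread('pics/wrist2.png');b=cv2.imread('pics/side2.png')
cv2.imwrite('pics/c2.png',np.hstack([cv2.resize(a,(400,300)),cv2.resize(b[150:330,100:340],(400,300))]))
E
```

```text
shift cm [ 13.06 -14.08  29.34] turn ay 6.49 yaw now -78.51 tilt [-0.08  0.01] t 4.32 [0.6477 0.1285 0.0194] F [ 1.  -0.5 -4.8] w 0.0544 q6 79.5
```

View pics/c2.png

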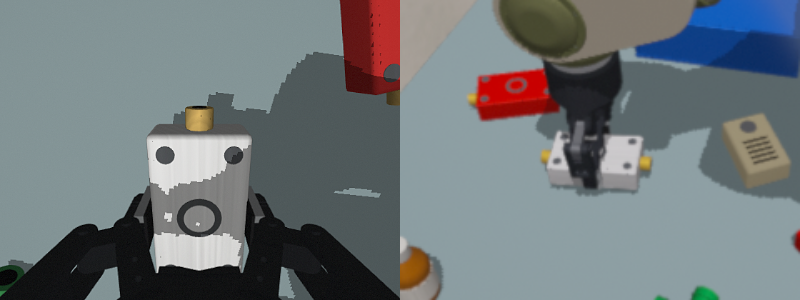

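Call:
jog_arm:
  rows:
    - {"hand":0,"dx":0,"dy":-1.5,"dz":0,"ax":0,"ay":0,"az":0}
    - {"hand":0,"dx":0,"dy":-2.5,"dz":0,"ax":0,"ay":0,"az":0}
    - {"hand":0,"dx":0,"dy":-2.5,"dz":0,"ax":0,"ay":0,"az":0}
    - {"hand":0,"dx":0.5,"dy":-2.5,"dz":1,"ax":0,"ay":0,"az":0}
    - {"hand":0,"dx":0.8,"dy":-2,"dz":2,"ax":0,"ay":0,"az":0}

```text
time_s: 4.83
position: [0.6405, 0.098, 0.1299]
tool_rot: [[-0.979, 0.001, 0.202], [-0.202, 0.001, -0.979], [-0.001, -1.0, -0.001]]
ft_force: [0.6, -1.3, -5.7]
grip_width: 0.0542
```

Call:
jog_arm:
  rows:
    - {"hand":0,"dx":1.2,"dy":0,"dz":2.6,"ax":0,"ay":0,"az":0}
    - {"hand":0,"dx":1.2,"dy":0,"dz":2.6,"ax":0,"ay":0,"az":0}
    - {"hand":0,"dx":1.2,"dy":0,"dz":2.6,"ax":0,"ay":0,"az":0}
    - {"hand":0,"dx":1.2,"dy":0,"dz":2.6,"ax":0,"ay":0,"az":0}
    - {"hand":0,"dx":1.2,"dy":0,"dz":2.6,"ax":0,"ay":0,"az":0}

```text
time_s: 5.25
position: [0.6068, -0.0441, 0.128]
tool_rot: [[-0.98, -0.001, 0.199], [-0.199, 0.0, -0.98], [0.001, -1.0, -0.0]]
ft_force: [0.6, 0.1, -6.4]
grip_width: 0.0544
```

Call:
jog_arm:
  rows:
    - {"hand":0,"dx":1.2,"dy":0,"dz":2.6,"ax":0,"ay":0,"az":0}
    - {"hand":0,"dx":1.2,"dy":0,"dz":2.6,"ax":0,"ay":0,"az":0}
    - {"hand":0,"dx":1.2,"dy":0,"dz":2.6,"ax":0,"ay":0,"az":0}
    - {"hand":0,"dx":1.2,"dy":0,"dz":2.6,"ax":0,"ay":0,"az":0}
    - {"hand":0,"dx":0.8,"dy":0,"dz":1.8,"ax":0,"ay":0,"az":0}

```text
time_s: 5.67
position: [0.5761, -0.1759, 0.128]
tool_rot: [[-0.98, -0.001, 0.198], [-0.198, -0.0, -0.98], [0.001, -1.0, 0.0]]
ft_force: [0.4, 0.1, -6.2]
grip_width: 0.0541
```

Call:
jog_arm:
  rows:
    - {"hand":0,"dx":0,"dy":0,"dz":0.5,"ax":0,"ay":2,"az":0}
    - {"hand":0,"dx":0,"dy":0,"dz":0,"ax":0,"ay":2,"az":0}
    - {"hand":0,"dx":0,"dy":0,"dz":0,"ax":0,"ay":2,"az":0}
    - {"hand":0,"dx":0,"dy":0,"dz":0,"ax":0,"ay":0.5,"az":0}
    - {"hand":0,"dx":0,"dy":0,"dz":0,"ax":0,"ay":0,"az":0}

```text
time_s: 6.08
position: [0.5778, -0.1784, 0.128]
tool_rot: [[-0.996, -0.001, 0.087], [-0.087, 0.0, -0.996], [0.001, -1.0, -0.0]]
ft_force: [-0.1, -0.9, -5.4]
grip_width: 0.0542
```

```bash
python3 go.py 0.578 -0.185 0.0065 -85; python3 - <<'E'
from h import *
import pickle
pickle.dump(status.observe(),open('w3.pkl','wb'))
for n in ('wrist','scene','side'):
    cv2.imwrite(f'pics/{n}3.png',imaging.get_image(n)[:,:,::-1])
a=cv2.imread('pics/wrist3.png');b=cv2.imread('pics/scene3.png')
cv2.imwrite('pics/c3.png',np.hstack([cv2.resize(a,(400,300)),cv2.resize(b,(400,300))]))
E
```

```text
shift cm [ 0.03 12.15  0.66] turn ay 0.01 yaw now -84.99 tilt [ 0.03 -0.02] t 6.08 [ 0.5778 -0.1784  0.128 ] F [-0.1 -0.9 -5.4] w 0.0542 q6 56.6
```

View pics/c3.png

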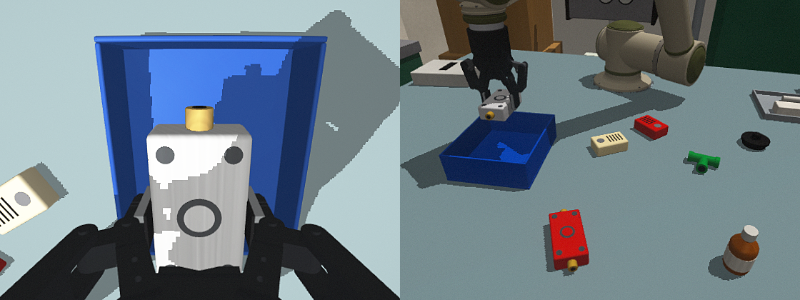

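Call:
jog_arm:
  rows:
    - {"hand":0,"dx":0,"dy":1,"dz":0.6,"ax":0,"ay":0,"az":0}
    - {"hand":0,"dx":0,"dy":2,"dz":0,"ax":0,"ay":0,"az":0}
    - {"hand":0,"dx":0,"dy":2,"dz":0,"ax":0,"ay":0,"az":0}
    - {"hand":0,"dx":0,"dy":2,"dz":0,"ax":0,"ay":0,"az":0}
    - {"hand":0,"dx":0,"dy":1.5,"dz":0,"ax":0,"ay":0,"az":0}

```text
time_s: 6.65
position: [0.5779, -0.1846, 0.0409]
tool_rot: [[-0.996, -0.002, 0.087], [-0.087, 0.001, -0.996], [0.002, -1.0, -0.001]]
ft_force: [0.1, 0.4, -6.5]
grip_width: 0.0543
```

Call:
jog_arm:
  rows:
    - {"hand":0,"dx":0,"dy":1,"dz":0,"ax":0,"ay":0,"az":0}
    - {"hand":0,"dx":0,"dy":0.8,"dz":0,"ax":0,"ay":0,"az":0}
    - {"hand":0,"dx":0,"dy":0.6,"dz":0,"ax":0,"ay":0,"az":0}
    - {"hand":0,"dx":0,"dy":0.4,"dz":0,"ax":0,"ay":0,"az":0}
    - {"hand":0,"dx":0,"dy":0.2,"dz":0,"ax":0,"ay":0,"az":0}

```text
time_s: 7.07
position: [0.5787, -0.1846, 0.0132]
tool_rot: [[-0.996, 0.0, 0.087], [-0.087, -0.0, -0.996], [-0.0, -1.0, 0.0]]
ft_force: [-0.0, -0.2, -5.4]
grip_width: 0.0546
```

```bash
python3 go.py 0.578 -0.185 0.0065 -85
```

```text
shift cm [0.07 0.67 0.03] turn ay -0.01 yaw now -85.01 tilt [-0.02  0.01] t 7.07 [ 0.5787 -0.1846  0.0132] F [-0.  -0.2 -5.4] w 0.0546 q6 56.2
```

Call:
jog_arm:
  rows:
    - {"hand":0,"dx":0,"dy":0.2,"dz":0,"ax":0,"ay":0,"az":0}
    - {"hand":0,"dx":0,"dy":0.1,"dz":0,"ax":0,"ay":0,"az":0}
    - {"hand":0,"dx":0,"dy":0.1,"dz":0,"ax":0,"ay":0,"az":0}
    - {"hand":0,"dx":0,"dy":0.1,"dz":0,"ax":0,"ay":0,"az":0}
    - {"hand":0,"dx":0,"dy":0,"dz":0,"ax":0,"ay":0,"az":0}

```text
time_s: 7.48
position: [0.5786, -0.1845, 0.0084]
tool_rot: [[-0.996, 0.0, 0.087], [-0.087, -0.0, -0.996], [-0.0, -1.0, 0.0]]
ft_force: [0.3, 0.4, -7.2]
grip_width: 0.0543
```

Call:
jog_arm:
  rows:
    - {"hand":0,"dx":0,"dy":0.1,"dz":0,"ax":0,"ay":0,"az":0}
    - {"hand":0,"dx":0,"dy":0,"dz":0,"ax":0,"ay":0,"az":0}
    - {"hand":0,"dx":0,"dy":0,"dz":0,"ax":0,"ay":0,"az":0}
    - {"hand":0,"dx":0,"dy":0,"dz":0,"ax":0,"ay":0,"az":0}
    - {"hand":0,"dx":0,"dy":0,"dz":0,"ax":0,"ay":0,"az":0}

```text
time_s: 7.9
position: [0.5786, -0.1845, 0.0074]
tool_rot: [[-0.996, 0.0, 0.087], [-0.087, -0.0, -0.996], [-0.0, -1.0, 0.0]]
ft_force: [0.8, -0.2, -6.5]
grip_width: 0.0543
```

Call:
jog_arm:
  rows:
    - {"hand":0,"dx":0,"dy":0.1,"dz":0,"ax":0,"ay":0,"az":0}
    - {"hand":0,"dx":0,"dy":0,"dz":0,"ax":0,"ay":0,"az":0}
    - {"hand":0,"dx":0,"dy":0,"dz":0,"ax":0,"ay":0,"az":0}
    - {"hand":0,"dx":0,"dy":0,"dz":0,"ax":0,"ay":0,"az":0}
    - {"hand":0,"dx":0,"dy":0,"dz":0,"ax":0,"ay":0,"az":0}

```text
time_s: 8.32
position: [0.5787, -0.1846, 0.0066]
tool_rot: [[-0.996, 0.0, 0.087], [-0.087, -0.0, -0.996], [-0.0, -1.0, 0.0]]
ft_force: [-0.8, -0.5, -1.6]
grip_width: 0.0543
```

Call:
jog_arm:
  rows:
    - {"hand":0,"dx":0,"dy":0.05,"dz":0,"ax":0,"ay":0,"az":0}
    - {"hand":0,"dx":0,"dy":0,"dz":0,"ax":0,"ay":0,"az":0}
    - {"hand":0,"dx":0,"dy":0,"dz":0,"ax":0,"ay":0,"az":0}
    - {"hand":0.7,"dx":0,"dy":0,"dz":0,"ax":0,"ay":0,"az":0}
    - {"hand":0.8,"dx":0,"dy":0,"dz":0,"ax":0,"ay":0,"az":0}

```text
time_s: 8.73
position: [0.5789, -0.1847, 0.0059]
tool_rot: [[-0.996, 0.001, 0.087], [-0.087, -0.0, -0.996], [-0.001, -1.0, 0.0]]
ft_force: [0.5, 0.4, -1.0]
grip_width: 0.0682
```

Call:
jog_arm:
  rows:
    - {"hand":1,"dx":0,"dy":0,"dz":0,"ax":0,"ay":0,"az":0}
    - {"hand":1,"dx":0,"dy":0,"dz":0,"ax":0,"ay":0,"az":0}
    - {"hand":1,"dx":0,"dy":0,"dz":0,"ax":0,"ay":0,"az":0}
    - {"hand":1,"dx":0,"dy":-0.5,"dz":0,"ax":0,"ay":0,"az":0}
    - {"hand":1,"dx":0,"dy":-1,"dz":0,"ax":0,"ay":0,"az":0}

```text
time_s: 9.15
position: [0.5781, -0.1843, 0.0204]
tool_rot: [[-0.996, -0.002, 0.087], [-0.087, 0.001, -0.996], [0.002, -1.0, -0.001]]
ft_force: [-0.7, 0.3, 0.3]
grip_width: 0.0854
```

Call:
jog_arm:
  rows:
    - {"hand":1,"dx":0,"dy":-2,"dz":0,"ax":0,"ay":0,"az":0}
    - {"hand":1,"dx":0,"dy":-3,"dz":0,"ax":0,"ay":0,"az":0}
    - {"hand":1,"dx":0,"dy":-3.5,"dz":0,"ax":0,"ay":0,"az":0}
    - {"hand":1,"dx":0,"dy":-3.5,"dz":0,"ax":0,"ay":0,"az":0}
    - {"hand":1,"dx":0,"dy":-3,"dz":0,"ax":0,"ay":0,"az":0}

```text
time_s: 9.57
position: [0.5786, -0.1845, 0.1744]
tool_rot: [[-0.996, 0.002, 0.087], [-0.087, -0.001, -0.996], [-0.002, -1.0, 0.002]]
ft_force: [0.2, 0.1, 0.1]
grip_width: 0.0857
```

Call:
jog_arm:
  rows:
    - {"hand":1,"dx":0,"dy":-1,"dz":0,"ax":0,"ay":0,"az":0}
    - {"hand":1,"dx":0,"dy":0,"dz":0,"ax":0,"ay":0,"az":0}
    - {"hand":1,"dx":0,"dy":0,"dz":0,"ax":0,"ay":0,"az":0}
    - {"hand":1,"dx":0,"dy":0,"dz":0,"ax":0,"ay":0,"az":0}
    - {"hand":1,"dx":0,"dy":0,"dz":0,"ax":0,"ay":0,"az":0}

```text
time_s: 9.98
position: [0.578, -0.1842, 0.1791]
tool_rot: [[-0.996, -0.003, 0.087], [-0.087, 0.002, -0.996], [0.003, -1.0, -0.002]]
ft_force: [-0.6, 0.1, 0.2]
grip_width: 0.0852
```

```bash
python3 go.py 0.4846 0.0513 0.18 35.6; python3 - <<'E'
from h import *
import pickle
pickle.dump(status.observe(),open('w4.pkl','wb'))
for n in ('wrist','side'):
    cv2.imwrite(f'pics/{n}4.png',imaging.get_image(n)[:,:,::-1])
E
```

```text
shift cm [  7.26  -0.03 -24.27] turn ay -120.61 yaw now -85.01 tilt [ 0.16 -0.11] t 9.98 [ 0.578  -0.1842  0.1791] F [-0.6  0.1  0.2] w 0.0852 q6 56.2
```

View pics/wrist4.png

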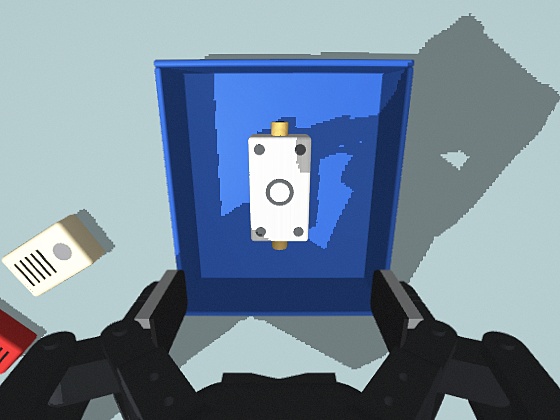

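The block lies flat and right side up in the box, with its ring at (280,191) and screws at (259,150), (300,150), (261,232) and (298,232). Next I compute its position and go to the cover.

```bash
cat > scr.py <<'E'
from h import *
def screws(im,s,box,z):
    x0,x1,y0,y1=box;roi=im[y0:y1,x0:x1].max(2)
    n,l,st,ce=cv2.connectedComponentsWithStats((roi<85).astype(np.uint8));P=[]
    for i in range(1,n):
        if 30<st[i,4]<400 and max(st[i,2:4])<35 and abs(st[i,2]-st[i,3])<5:
            p=ce[i]+[x0,y0];w=cast('wrist',p,z,s)[0]*1000;print(st[i,4],p.round(1),w.round(1));P.append(w)
    return np.array(P)
E
python3 - <<'E'
from scr import *
import pickle
P=screws(cv2.imread('pics/wrist4.png'),pickle.load(open('w4.pkl','rb')),(248,312,133,243),.035)
Q=P[[0,1,-2,-1]] if len(P)>4 else P
print(Q.mean(0),np.degrees(np.arctan2(*(Q[0]-Q[2])[[1,0]])))
E
```

```text
84 [299.9 149.2] [ 618.3 -199.2   35. ]Traceback (most recent call last):
  File "<stdin>", line 5, in <module>
IndexError: index 2 is out of bounds for axis 0 with size 1
```

```bash
sed -i 's/roi<85/roi<TH/; s/,z):/,z,TH=85):/' scr.py; python3 - <<'E'
from scr import *
import pickle
for th in(105,125):
    P=screws(cv2.imread('pics/wrist4.png'),pickle.load(open('w4.pkl','rb')),(250,310,136,240),.035,th);print()
E
```

```text
92 [300. 149.] [ 618.4 -199.2   35. ]

84 [258.8 149.1] [ 615.2 -163.    35. ]
97 [299.9 149.1] [ 618.4 -199.1   35. ]
237 [279.2 191.3] [ 578.2 -184.4   35. ]
68 [260.4 231.5] [ 536.8 -169.9   35. ]
66 [298.  231.1] [ 540.4 -205.8   35. ]
```

Call:
jog_arm:
  rows:
    - {"hand":1,"dx":0.5,"dy":0,"dz":-1.7,"ax":0,"ay":0,"az":0}
    - {"hand":1,"dx":0.9,"dy":0,"dz":-3,"ax":0,"ay":0,"az":0}
    - {"hand":1,"dx":1,"dy":0,"dz":-3.2,"ax":0,"ay":0,"az":0}
    - {"hand":1,"dx":1,"dy":0,"dz":-3.2,"ax":0,"ay":0,"az":0}
    - {"hand":1,"dx":1,"dy":0,"dz":-3.2,"ax":0,"ay":0,"az":0}

```text
time_s: 10.5
position: [0.5213, -0.0446, 0.1801]
tool_rot: [[-0.996, -0.001, 0.086], [-0.086, 0.0, -0.996], [0.001, -1.0, -0.001]]
ft_force: [1.4, 0.3, 0.2]
grip_width: 0.0854
```

Call:
jog_arm:
  rows:
    - {"hand":1,"dx":1,"dy":0,"dz":-3.3,"ax":0,"ay":0,"az":0}
    - {"hand":1,"dx":1,"dy":0,"dz":-3.3,"ax":0,"ay":0,"az":0}
    - {"hand":1,"dx":0.8,"dy":0,"dz":-3,"ax":0,"ay":0,"az":0}
    - {"hand":1,"dx":0,"dy":0,"dz":-0.3,"ax":0,"ay":-6,"az":0}
    - {"hand":1,"dx":0,"dy":0,"dz":0,"ax":0,"ay":-6,"az":0}

```text
time_s: 10.92
position: [0.4849, 0.0521, 0.1805]
tool_rot: [[-0.954, -0.001, 0.299], [-0.299, 0.0, -0.954], [0.001, -1.0, -0.001]]
ft_force: [0.4, -0.2, 0.6]
grip_width: 0.0854
```

Call:
jog_arm:
  rows:
    - {"hand":1,"dx":0,"dy":0,"dz":0,"ax":0,"ay":-6,"az":0}
    - {"hand":1,"dx":0,"dy":0,"dz":0,"ax":0,"ay":-6,"az":0}
    - {"hand":1,"dx":0,"dy":0,"dz":0,"ax":0,"ay":-6,"az":0}
    - {"hand":1,"dx":0,"dy":0,"dz":0,"ax":0,"ay":-6,"az":0}
    - {"hand":1,"dx":0,"dy":0,"dz":0,"ax":0,"ay":-6,"az":0}

```text
time_s: 11.33
position: [0.4856, 0.0504, 0.1803]
tool_rot: [[-0.678, -0.001, 0.735], [-0.735, 0.0, -0.678], [0.001, -1.0, -0.001]]
ft_force: [0.6, -1.0, -0.8]
grip_width: 0.0853
```

Call:
jog_arm:
  rows:
    - {"hand":1,"dx":0,"dy":0,"dz":0,"ax":0,"ay":-6,"az":0}
    - {"hand":1,"dx":0,"dy":0,"dz":0,"ax":0,"ay":-6,"az":0}
    - {"hand":1,"dx":0,"dy":0,"dz":0,"ax":0,"ay":-6,"az":0}
    - {"hand":1,"dx":0,"dy":0,"dz":0,"ax":0,"ay":-6,"az":0}
    - {"hand":1,"dx":0,"dy":0,"dz":0,"ax":0,"ay":-6,"az":0}

```text
time_s: 11.75
position: [0.4856, 0.0503, 0.1803]
tool_rot: [[-0.22, -0.001, 0.975], [-0.975, 0.0, -0.22], [0.0, -1.0, -0.001]]
ft_force: [-0.8, 0.2, -0.6]
grip_width: 0.0854
```

Call:
jog_arm:
  rows:
    - {"hand":1,"dx":0,"dy":0,"dz":0,"ax":0,"ay":-6,"az":0}
    - {"hand":1,"dx":0,"dy":0,"dz":0,"ax":0,"ay":-6,"az":0}
    - {"hand":1,"dx":0,"dy":0,"dz":0,"ax":0,"ay":-6,"az":0}
    - {"hand":1,"dx":0,"dy":0,"dz":0,"ax":0,"ay":-6,"az":0}
    - {"hand":1,"dx":0,"dy":0,"dz":0,"ax":0,"ay":-6,"az":0}

```text
time_s: 12.17
position: [0.4856, 0.0503, 0.1803]
tool_rot: [[0.297, -0.001, 0.955], [-0.955, 0.0, 0.297], [-0.0, -1.0, -0.001]]
ft_force: [0.9, 0.5, 0.9]
grip_width: 0.0854
```

Call:
jog_arm:
  rows:
    - {"hand":1,"dx":0,"dy":0,"dz":0,"ax":0,"ay":-6,"az":0}
    - {"hand":1,"dx":0,"dy":0,"dz":0,"ax":0,"ay":-6,"az":0}
    - {"hand":1,"dx":0,"dy":0,"dz":0,"ax":0,"ay":-6,"az":0}
    - {"hand":1,"dx":0,"dy":0,"dz":0,"ax":0,"ay":-0.6,"az":0}
    - {"hand":1,"dx":0,"dy":0,"dz":0,"ax":0,"ay":0,"az":0}

```text
time_s: 12.58
position: [0.4857, 0.0503, 0.1804]
tool_rot: [[0.58, -0.001, 0.815], [-0.815, 0.0, 0.58], [-0.001, -1.0, -0.001]]
ft_force: [-0.3, -0.0, 0.0]
grip_width: 0.0857
```

```bash
python3 go.py 0.4846 0.0513 0.18 35.6; python3 - <<'E'
from h import *
import pickle
pickle.dump(status.observe(),open('w5.pkl','wb'))
cv2.imwrite(f'pics/wrist5.png',imaging.get_image('wrist')[:,:,::-1])
E
```

```text
shift cm [-0.14  0.04 -0.03] turn ay -0.14 yaw now 35.46 tilt [-0.03 -0.03] t 12.58 [0.4857 0.0503 0.1804] F [-0.3 -0.   0. ] w 0.0857 q6 -43.5
```

View pics/wrist5.png

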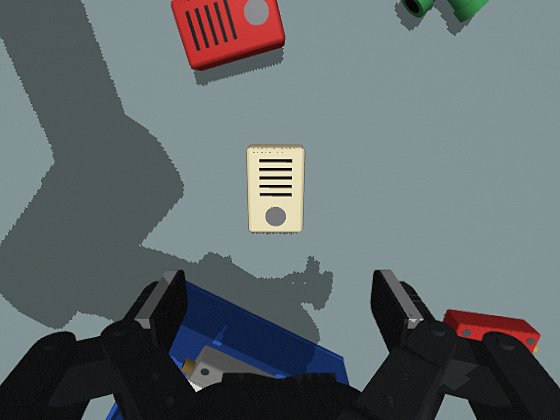

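The cream cover is between the fingers, spanning about (248–304, 145–233). The red look-alike is at (228,30), out of the way.

```bash
python3 - <<'E'
from h import *
import pickle
s=pickle.load(open('w5.pkl','rb'));im=cv2.imread('pics/wrist5.png')
h=cv2.cvtColor(im,cv2.COLOR_BGR2HSV).astype(int)
m=((h[...,0]>14)&(h[...,0]<32)&(h[...,1]>25)&(h[...,1]<130)&(h[...,2]>185)).astype(np.uint8)
m[:130]=0;m[250:]=0;m[:,:230]=0;m[:,320:]=0
m=cv2.morphologyEx(m,cv2.MORPH_CLOSE,np.ones((9,9)))
c,_=cv2.findContours(m,cv2.RETR_EXTERNAL,cv2.CHAIN_APPROX_NONE);c=max(c,key=cv2.contourArea).reshape(-1,2)
print(c.min(0),c.max(0),rect(cast('wrist',c,.03,s)))
E
```

```text
[247 148] [303 231] ((481.539794921875, 48.9971923828125), (51.90352249145508, 80.96446228027344), 35.269432067871094)
```

Call:
jog_arm:
  rows:
    - {"hand":1,"dx":-0.1,"dy":2,"dz":-0.2,"ax":0,"ay":0,"az":0}
    - {"hand":1,"dx":0,"dy":3,"dz":0,"ax":0,"ay":0,"az":0}
    - {"hand":1,"dx":0,"dy":3,"dz":0,"ax":0,"ay":0,"az":0}
    - {"hand":1,"dx":0,"dy":3,"dz":0,"ax":0,"ay":0,"az":0}
    - {"hand":1,"dx":0,"dy":2.5,"dz":0,"ax":0,"ay":0,"az":0}

```text
time_s: 13.05
position: [0.483, 0.0501, 0.044]
tool_rot: [[0.58, -0.001, 0.815], [-0.815, 0.0, 0.58], [-0.001, -1.0, -0.001]]
ft_force: [1.1, 0.5, -0.3]
grip_width: 0.0853
```

Call:
jog_arm:
  rows:
    - {"hand":1,"dx":0,"dy":1.5,"dz":0,"ax":0,"ay":0,"az":0}
    - {"hand":1,"dx":0,"dy":1.2,"dz":0,"ax":0,"ay":0,"az":0}
    - {"hand":1,"dx":0,"dy":0.9,"dz":0,"ax":0,"ay":0,"az":0}
    - {"hand":1,"dx":0,"dy":0.5,"dz":0,"ax":0,"ay":0,"az":0}
    - {"hand":1,"dx":0,"dy":0,"dz":0,"ax":0,"ay":0,"az":0}

```text
time_s: 13.47
position: [0.4833, 0.05, 0.0042]
tool_rot: [[0.581, -0.001, 0.814], [-0.814, 0.0, 0.581], [-0.001, -1.0, -0.001]]
ft_force: [-0.4, 0.2, -0.5]
grip_width: 0.0856
```

Call:
jog_arm:
  rows:
    - {"hand":0.5,"dx":0,"dy":0,"dz":0,"ax":0,"ay":0,"az":0}
    - {"hand":0.4,"dx":0,"dy":0,"dz":0,"ax":0,"ay":0,"az":0}
    - {"hand":0.3,"dx":0,"dy":0,"dz":0,"ax":0,"ay":0,"az":0}
    - {"hand":0.2,"dx":0,"dy":0,"dz":0,"ax":0,"ay":0,"az":0}
    - {"hand":0,"dx":0,"dy":0,"dz":0,"ax":0,"ay":0,"az":0}
  newtons: 25

```text
time_s: 13.88
position: [0.484, 0.0499, 0.0056]
tool_rot: [[0.582, 0.002, 0.813], [-0.813, -0.0, 0.582], [0.001, -1.0, 0.001]]
ft_force: [-1.5, 0.1, 7.1]
grip_width: 0.0531
```

Call:
jog_arm:
  rows:
    - {"hand":0,"dx":0,"dy":0,"dz":0,"ax":0,"ay":0,"az":0}
    - {"hand":0,"dx":0,"dy":0,"dz":0,"ax":0,"ay":0,"az":0}
    - {"hand":0,"dx":0,"dy":0,"dz":0,"ax":0,"ay":0,"az":0}
    - {"hand":0,"dx":0,"dy":0,"dz":0,"ax":0,"ay":0,"az":0}
    - {"hand":0,"dx":0,"dy":0,"dz":0,"ax":0,"ay":0,"az":0}

```text
time_s: 14.3
position: [0.484, 0.0499, 0.0056]
tool_rot: [[0.582, 0.002, 0.813], [-0.813, -0.0, 0.582], [0.001, -1.0, 0.001]]
ft_force: [-1.2, -0.1, 6.3]
grip_width: 0.0533
```

```bash
python3 go.py 0.483 0.050 0.003 35.4
```

```text
shift cm [-0.06  0.26 -0.08] turn ay 0.18 yaw now 35.58 tilt [0.06 0.06] t 14.3 [0.484  0.0499 0.0056] F [-1.2 -0.1  6.3] w 0.0533 q6 -43.7
```

Call:
jog_arm:
  rows:
    - {"hand":0,"dx":0,"dy":-0.5,"dz":0,"ax":0,"ay":0,"az":0}
    - {"hand":0,"dx":0,"dy":-1.5,"dz":0,"ax":0,"ay":0,"az":0}
    - {"hand":0,"dx":0,"dy":-2.5,"dz":0,"ax":0,"ay":0,"az":0}
    - {"hand":0,"dx":0,"dy":-3,"dz":0,"ax":0,"ay":0,"az":0}
    - {"hand":0,"dx":0,"dy":-3,"dz":0,"ax":0,"ay":0,"az":0}

```text
time_s: 14.72
position: [0.483, 0.05, 0.1111]
tool_rot: [[0.582, -0.001, 0.813], [-0.813, 0.0, 0.582], [-0.001, -1.0, -0.001]]
ft_force: [0.6, -0.2, -1.1]
grip_width: 0.0539
```

Call:
jog_arm:
  rows:
    - {"hand":0,"dx":0,"dy":-3,"dz":0,"ax":0,"ay":0,"az":0}
    - {"hand":0,"dx":0,"dy":-1.5,"dz":0,"ax":0,"ay":0,"az":0}
    - {"hand":0,"dx":0,"dy":0,"dz":0,"ax":0,"ay":0,"az":0}
    - {"hand":0,"dx":0,"dy":0,"dz":0,"ax":0,"ay":0,"az":0}
    - {"hand":0,"dx":0,"dy":0,"dz":0,"ax":0,"ay":0,"az":0}

```text
time_s: 15.13
position: [0.4829, 0.0501, 0.1539]
tool_rot: [[0.582, -0.002, 0.813], [-0.813, 0.0, 0.582], [-0.001, -1.0, -0.001]]
ft_force: [-0.0, 0.0, 0.1]
grip_width: 0.0537
```

```bash
python3 go.py 0.5777 -0.1845 0.16 95; python3 - <<'E'
from h import *
import pickle
pickle.dump(status.observe(),open('w6.pkl','wb'))
for n in ('wrist','scene'): cv2.imwrite(f'pics/{n}6.png',imaging.get_image(n)[:,:,::-1])
a=cv2.imread('pics/wrist6.png');b=cv2.imread('pics/scene6.png')
cv2.imwrite('pics/c6.png',np.hstack([cv2.resize(a,(400,300)),cv2.resize(b[60:270,140:420],(400,300))]))
E
```

```text
shift cm [24.59 -0.64 -5.94] turn ay -59.41 yaw now 35.59 tilt [-0.08 -0.08] t 15.13 [0.4829 0.0501 0.1539] F [-0.   0.   0.1] w 0.0537 q6 -43.7
```

View pics/c6.png

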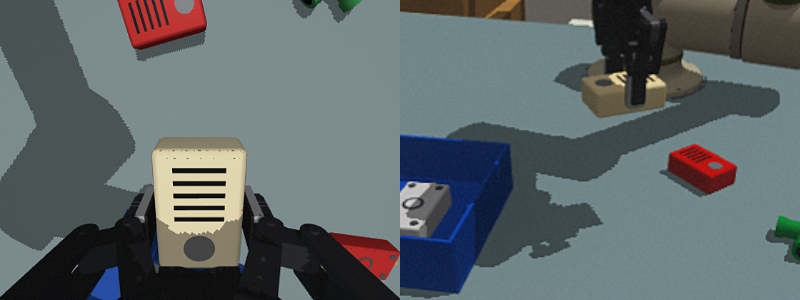

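```bash
python3 - <<'E'
from h import *
import pickle
s=pickle.load(open('w6.pkl','rb'));im=cv2.imread('pics/wrist6.png')
cv2.imwrite('pics/z6.png',cv2.resize(im[180:390,190:370],None,fx=2.8,fy=2.8))
for px in [(280,r) for r in (190,210,214,370,376)]+[(216,214),(344,214)]:
    p=cast('wrist',px,s['position'][2]+.0245,s)[0]; print(px,(s['tool_rot'].T@(p-s['position'])*1000).round(1))
E
```

```text
(280, 190) [-49.7 -24.4  -0.4]
(280, 210) [-41.7 -24.4  -0.4]
(280, 214) [-40.  -24.4  -0.4]
(280, 370) [ 37.5 -24.5  -0.2]
(280, 376) [ 41.2 -24.6  -0.2]
(216, 214) [-40.  -24.4 -25.4]
(344, 214) [-40.  -24.5  24.6]
```

View pics/z6.png

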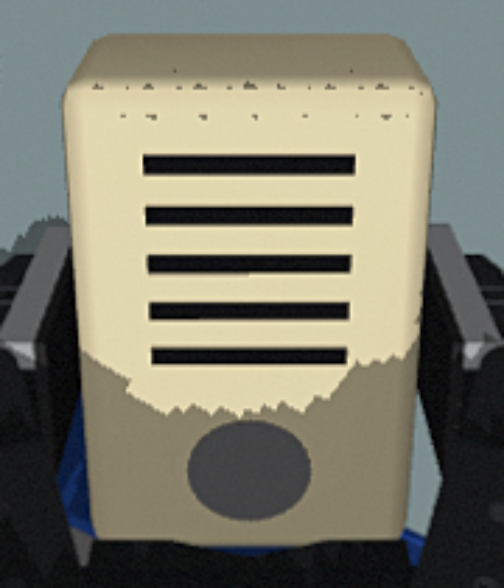

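Call:
jog_arm:
  rows:
    - {"hand":0,"dx":1,"dy":-0.6,"dz":-0.2,"ax":0,"ay":0,"az":0}
    - {"hand":0,"dx":2,"dy":0,"dz":-0.5,"ax":0,"ay":0,"az":0}
    - {"hand":0,"dx":2.5,"dy":0,"dz":-0.6,"ax":0,"ay":0,"az":0}
    - {"hand":0,"dx":2.5,"dy":0,"dz":-0.6,"ax":0,"ay":0,"az":0}
    - {"hand":0,"dx":2.5,"dy":0,"dz":-0.6,"ax":0,"ay":0,"az":0}

```text
time_s: 15.65
position: [0.5248, -0.0517, 0.1606]
tool_rot: [[0.582, -0.001, 0.813], [-0.813, 0.0, 0.582], [-0.0, -1.0, -0.0]]
ft_force: [0.5, 0.4, -0.1]
grip_width: 0.0536
```

Call:
jog_arm:
  rows:
    - {"hand":0,"dx":2.5,"dy":0,"dz":-0.6,"ax":0,"ay":0,"az":0}
    - {"hand":0,"dx":2.5,"dy":0,"dz":-0.6,"ax":0,"ay":0,"az":0}
    - {"hand":0,"dx":2.5,"dy":0,"dz":-0.6,"ax":0,"ay":0,"az":0}
    - {"hand":0,"dx":2.5,"dy":0,"dz":-0.6,"ax":0,"ay":0,"az":0}
    - {"hand":0,"dx":2.5,"dy":0,"dz":-0.6,"ax":0,"ay":0,"az":0}

```text
time_s: 16.07
position: [0.5729, -0.1711, 0.1604]
tool_rot: [[0.582, -0.001, 0.813], [-0.813, 0.0, 0.582], [-0.001, -1.0, -0.001]]
ft_force: [0.5, 0.1, -0.6]
grip_width: 0.0535
```

Call:
jog_arm:
  rows:
    - {"hand":0,"dx":1.5,"dy":0,"dz":-0.4,"ax":0,"ay":0,"az":0}
    - {"hand":0,"dx":0.1,"dy":0,"dz":0,"ax":0,"ay":-4,"az":0}
    - {"hand":0,"dx":0,"dy":0,"dz":0,"ax":0,"ay":-5,"az":0}
    - {"hand":0,"dx":0,"dy":0,"dz":0,"ax":0,"ay":-5,"az":0}
    - {"hand":0,"dx":0,"dy":0,"dz":0,"ax":0,"ay":-5,"az":0}

```text
time_s: 16.48
position: [0.5786, -0.1854, 0.1603]
tool_rot: [[0.817, -0.001, 0.576], [-0.576, 0.0, 0.817], [-0.001, -1.0, -0.0]]
ft_force: [0.4, -0.5, -1.0]
grip_width: 0.0537
```

Call:
jog_arm:
  rows:
    - {"hand":0,"dx":0,"dy":0,"dz":0,"ax":0,"ay":-5,"az":0}
    - {"hand":0,"dx":0,"dy":0,"dz":0,"ax":0,"ay":-5,"az":0}
    - {"hand":0,"dx":0,"dy":0,"dz":0,"ax":0,"ay":-5,"az":0}
    - {"hand":0,"dx":0,"dy":0,"dz":0,"ax":0,"ay":-5,"az":0}
    - {"hand":0,"dx":0,"dy":0,"dz":0,"ax":0,"ay":-5,"az":0}

```text
time_s: 16.9
position: [0.5786, -0.1852, 0.1604]
tool_rot: [[0.984, -0.001, 0.177], [-0.177, 0.0, 0.984], [-0.001, -1.0, 0.0]]
ft_force: [0.3, -0.7, -0.2]
grip_width: 0.0534
```

Call:
jog_arm:
  rows:
    - {"hand":0,"dx":0,"dy":0,"dz":0,"ax":0,"ay":-5,"az":0}
    - {"hand":0,"dx":0,"dy":0,"dz":0,"ax":0,"ay":-5,"az":0}
    - {"hand":0,"dx":0,"dy":0,"dz":0,"ax":0,"ay":-4,"az":0}
    - {"hand":0,"dx":0,"dy":0,"dz":0,"ax":0,"ay":-1.4,"az":0}
    - {"hand":0,"dx":0,"dy":0,"dz":0,"ax":0,"ay":0,"az":0}

```text
time_s: 17.32
position: [0.5787, -0.185, 0.1605]
tool_rot: [[0.996, -0.001, -0.086], [0.086, 0.0, 0.996], [-0.001, -1.0, 0.0]]
ft_force: [-0.5, 0.7, -1.4]
grip_width: 0.0539
```

```bash
python3 go.py 0.5777 -0.1845 0.05 95; python3 - <<'E'
from h import *
for n in ('wrist','scene'): cv2.imwrite(f'pics/{n}7.png',imaging.get_image(n)[:,:,::-1])
a=cv2.imread('pics/wrist7.png');b=cv2.imread('pics/scene7.png')
cv2.imwrite('pics/c7.png',np.hstack([cv2.resize(a,(400,300)),cv2.resize(b[60:270,20:300],(400,300))]))
E
```

```text
shift cm [-0.09 11.05  0.05] turn ay -0.04 yaw now 94.96 tilt [-0.04  0.02] t 17.32 [ 0.5787 -0.185   0.1605] F [-0.5  0.7 -1.4] w 0.0539 q6 -123.8
```

View pics/c7.png

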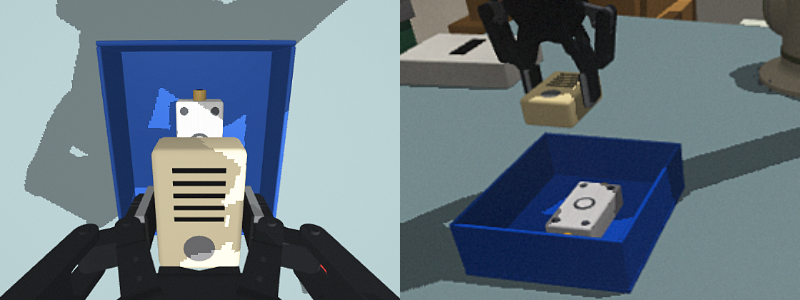

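Call:
jog_arm:
  rows:
    - {"hand":0,"dx":-0.05,"dy":1,"dz":0.05,"ax":0,"ay":0,"az":0}
    - {"hand":0,"dx":0,"dy":2,"dz":0,"ax":0,"ay":0,"az":0}
    - {"hand":0,"dx":0,"dy":2.5,"dz":0,"ax":0,"ay":0,"az":0}
    - {"hand":0,"dx":0,"dy":2,"dz":0,"ax":0,"ay":0,"az":0}
    - {"hand":0,"dx":0,"dy":1.5,"dz":0,"ax":0,"ay":0,"az":0}

```text
time_s: 17.83
position: [0.5773, -0.1835, 0.0682]
tool_rot: [[0.996, -0.002, -0.086], [0.086, 0.001, 0.996], [-0.002, -1.0, 0.002]]
ft_force: [0.1, -0.9, -0.2]
grip_width: 0.0534
```

Call:
jog_arm:
  rows:
    - {"hand":0,"dx":0,"dy":1,"dz":0,"ax":0,"ay":0,"az":0}
    - {"hand":0,"dx":0,"dy":0.6,"dz":0,"ax":0,"ay":0,"az":0}
    - {"hand":0,"dx":0,"dy":0.4,"dz":0,"ax":0,"ay":0,"az":0}
    - {"hand":0,"dx":0,"dy":0.2,"dz":0,"ax":0,"ay":0,"az":0}
    - {"hand":0,"dx":0,"dy":0,"dz":0,"ax":0,"ay":0,"az":0}

```text
time_s: 18.25
position: [0.5784, -0.184, 0.049]
tool_rot: [[0.996, 0.0, -0.087], [0.087, -0.0, 0.996], [0.0, -1.0, -0.0]]
ft_force: [0.5, 0.7, -0.4]
grip_width: 0.0535
```

Call:
jog_arm:
  rows:
    - {"hand":0,"dx":0,"dy":0.2,"dz":0,"ax":0,"ay":0,"az":0}
    - {"hand":0,"dx":0,"dy":0.2,"dz":0,"ax":0,"ay":0,"az":0}
    - {"hand":0,"dx":0,"dy":0.1,"dz":0,"ax":0,"ay":0,"az":0}
    - {"hand":0,"dx":0,"dy":0,"dz":0,"ax":0,"ay":0,"az":0}
    - {"hand":0,"dx":0,"dy":0,"dz":0,"ax":0,"ay":0,"az":0}

```text
time_s: 18.67
position: [0.5782, -0.184, 0.0439]
tool_rot: [[0.996, 0.0, -0.087], [0.087, -0.0, 0.996], [0.0, -1.0, -0.0]]
ft_force: [-0.7, -0.0, -0.6]
grip_width: 0.0536
```

```bash
python3 go.py 0.5777 -0.1845 0.0406 95
```

```text
shift cm [-0.06  0.33 -0.05] turn ay -0.02 yaw now 94.98 tilt [ 0.01 -0.  ] t 18.67 [ 0.5782 -0.184   0.0439] F [-0.7 -0.  -0.6] w 0.0536 q6 -123.8
```

Call:
jog_arm:
  rows:
    - {"hand":0,"dx":0,"dy":0.1,"dz":0,"ax":0,"ay":0,"az":0}
    - {"hand":0,"dx":0,"dy":0.1,"dz":0,"ax":0,"ay":0,"az":0}
    - {"hand":0,"dx":0,"dy":0,"dz":0,"ax":0,"ay":0,"az":0}
    - {"hand":0,"dx":0,"dy":0,"dz":0,"ax":0,"ay":0,"az":0}
    - {"hand":0,"dx":0,"dy":0,"dz":0,"ax":0,"ay":0,"az":0}

```text
time_s: 19.08
position: [0.5782, -0.184, 0.0418]
tool_rot: [[0.996, 0.0, -0.087], [0.087, -0.0, 0.996], [0.0, -1.0, -0.0]]
ft_force: [-0.5, -0.6, -0.8]
grip_width: 0.0537
```

Call:
jog_arm:
  rows:
    - {"hand":0,"dx":0,"dy":0.1,"dz":0,"ax":0,"ay":0,"az":0}
    - {"hand":0,"dx":0,"dy":0,"dz":0,"ax":0,"ay":0,"az":0}
    - {"hand":0,"dx":0,"dy":0,"dz":0,"ax":0,"ay":0,"az":0}
    - {"hand":0,"dx":0,"dy":0,"dz":0,"ax":0,"ay":0,"az":0}
    - {"hand":0,"dx":0,"dy":0,"dz":0,"ax":0,"ay":0,"az":0}

```text
time_s: 19.5
position: [0.5782, -0.184, 0.0408]
tool_rot: [[0.996, -0.0, -0.087], [0.087, 0.0, 0.996], [-0.0, -1.0, 0.0]]
ft_force: [0.1, -0.3, -1.0]
grip_width: 0.0536
```

Call:
jog_arm:
  rows:
    - {"hand":0,"dx":0,"dy":0.05,"dz":0,"ax":0,"ay":0,"az":0}
    - {"hand":0,"dx":0,"dy":0.05,"dz":0,"ax":0,"ay":0,"az":0}
    - {"hand":0,"dx":0,"dy":0,"dz":0,"ax":0,"ay":0,"az":0}
    - {"hand":0,"dx":0,"dy":0,"dz":0,"ax":0,"ay":0,"az":0}
    - {"hand":0,"dx":0,"dy":0,"dz":0,"ax":0,"ay":0,"az":0}

```text
time_s: 19.92
position: [0.5783, -0.184, 0.0406]
tool_rot: [[0.996, 0.001, -0.087], [0.087, -0.0, 0.996], [0.001, -1.0, -0.0]]
ft_force: [-3.1, 0.7, 6.5]
grip_width: 0.0537
```

Contact came at the predicted height with 6 N. I release.

Call:
jog_arm:
  rows:
    - {"hand":0.65,"dx":0,"dy":0,"dz":0,"ax":0,"ay":0,"az":0}
    - {"hand":0.75,"dx":0,"dy":0,"dz":0,"ax":0,"ay":0,"az":0}
    - {"hand":0.9,"dx":0,"dy":0,"dz":0,"ax":0,"ay":0,"az":0}
    - {"hand":1,"dx":0,"dy":0,"dz":0,"ax":0,"ay":0,"az":0}
    - {"hand":1,"dx":0,"dy":0,"dz":0,"ax":0,"ay":0,"az":0}

```text
time_s: 20.33
position: [0.5782, -0.184, 0.0397]
tool_rot: [[0.996, -0.0, -0.087], [0.087, 0.0, 0.996], [-0.0, -1.0, 0.0]]
ft_force: [0.3, -0.5, 0.7]
grip_width: 0.0852
```

Call:
jog_arm:
  rows:
    - {"hand":1,"dx":0,"dy":0,"dz":0,"ax":0,"ay":0,"az":0}
    - {"hand":1,"dx":0,"dy":-0.5,"dz":0,"ax":0,"ay":0,"az":0}
    - {"hand":1,"dx":0,"dy":-1.5,"dz":0,"ax":0,"ay":0,"az":0}
    - {"hand":1,"dx":0,"dy":-2.5,"dz":0,"ax":0,"ay":0,"az":0}
    - {"hand":1,"dx":0,"dy":-3.5,"dz":0,"ax":0,"ay":0,"az":0}

```text
time_s: 20.75
position: [0.5771, -0.1834, 0.119]
tool_rot: [[0.996, -0.004, -0.087], [0.087, 0.002, 0.996], [-0.004, -1.0, 0.003]]
ft_force: [0.4, -0.7, -0.9]
grip_width: 0.0851
```

Call:
jog_arm:
  rows:
    - {"hand":1,"dx":0,"dy":-3.5,"dz":0,"ax":0,"ay":0,"az":0}
    - {"hand":1,"dx":0,"dy":-3,"dz":0,"ax":0,"ay":0,"az":0}
    - {"hand":1,"dx":0,"dy":-2,"dz":0,"ax":0,"ay":0,"az":0}
    - {"hand":1,"dx":0,"dy":0,"dz":0,"ax":0,"ay":0,"az":0}
    - {"hand":1,"dx":0,"dy":0,"dz":0,"ax":0,"ay":0,"az":0}

```text
time_s: 21.17
position: [0.5784, -0.184, 0.2059]
tool_rot: [[0.996, 0.002, -0.087], [0.087, -0.001, 0.996], [0.002, -1.0, -0.001]]
ft_force: [0.3, 0.7, -0.5]
grip_width: 0.0854
```

```bash
python3 go.py 0.5777 -0.1845 0.2 95; python3 - <<'E'
from h import *
import pickle
s=status.observe()
for n in ('wrist','scene','side'): cv2.imwrite(f'pics/{n}8.png',imaging.get_image(n)[:,:,::-1])
a=cv2.imread('pics/wrist8.png');b=cv2.imread('pics/scene8.png')
cv2.imwrite('pics/c8.png',np.hstack([cv2.resize(a,(400,300)),cv2.resize(b[140:275,50:230],(400,300))]))
h=cv2.cvtColor(a,cv2.COLOR_BGR2HSV).astype(int)
m=((h[...,0]>14)&(h[...,0]<34)&(h[...,1]>20)&(h[...,1]<130)&(h[...,2]>110)).astype(np.uint8)
m=cv2.morphologyEx(m,cv2.MORPH_CLOSE,np.ones((9,9)))
c,_=cv2.findContours(m,cv2.RETR_EXTERNAL,cv2.CHAIN_APPROX_NONE);c=max(c,key=cv2.contourArea).reshape(-1,2)
print(c.min(0),c.max(0),rect(cast('wrist',c,.065,s)))
E
```

```text
shift cm [-0.07  0.59 -0.04] turn ay -0.01 yaw now 94.99 tilt [ 0.11 -0.07] t 21.17 [ 0.5784 -0.184   0.2059] F [ 0.3  0.7 -0.5] w 0.0854 q6 -123.8
[249 125] [309 240] ((569.322509765625, -184.45053100585938), (107.16451263427734, 53.10456848144531), 4.825669288635254)
```

View pics/c8.png

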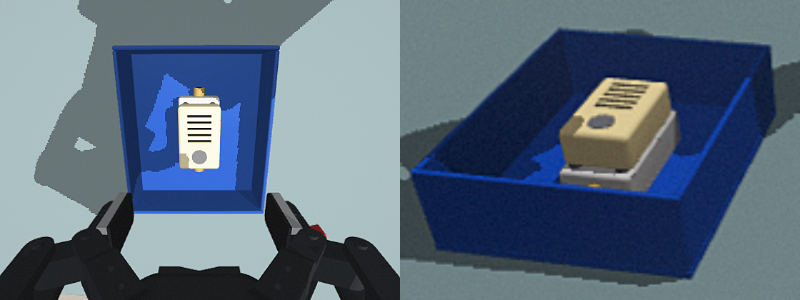

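View pics/side8.png

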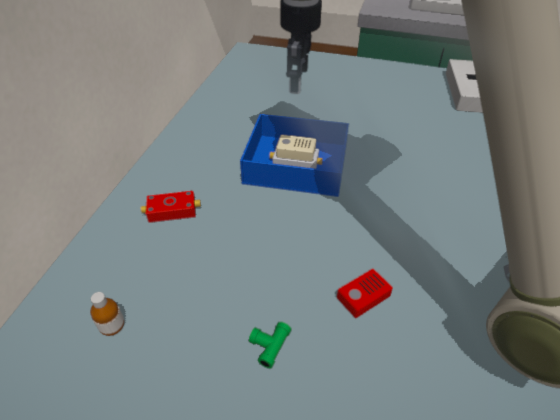

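```bash
python3 - <<'E'
from h import *
a=cv2.imread('pics/wrist8.png');b=cv2.imread('pics/side8.png')
cv2.imwrite('pics/z8.png',np.hstack([cv2.resize(a[110:255,225:335],(440,580),interpolation=2),cv2.resize(b[110:200,240:300],(360,580),interpolation=2)]))
s=status.observe();T=s['tool_rot']
for px,z in (((279,147),.065),((279,235),.065),((279,137),.035),((252,190),.065),((308,190),.065)):
    print(px,(cast('wrist',px,z,s)[0]*1000).round(1))
E
```

```text
(279, 147) [ 533.  -186.6   65. ]
(279, 235) [ 615.1 -179.3   65. ]
(279, 137) [ 527.6 -187.    35. ]
(252, 190) [ 573.5 -207.5   65. ]
(308, 190) [ 569.1 -157.2   65. ]
```

View pics/z8.png

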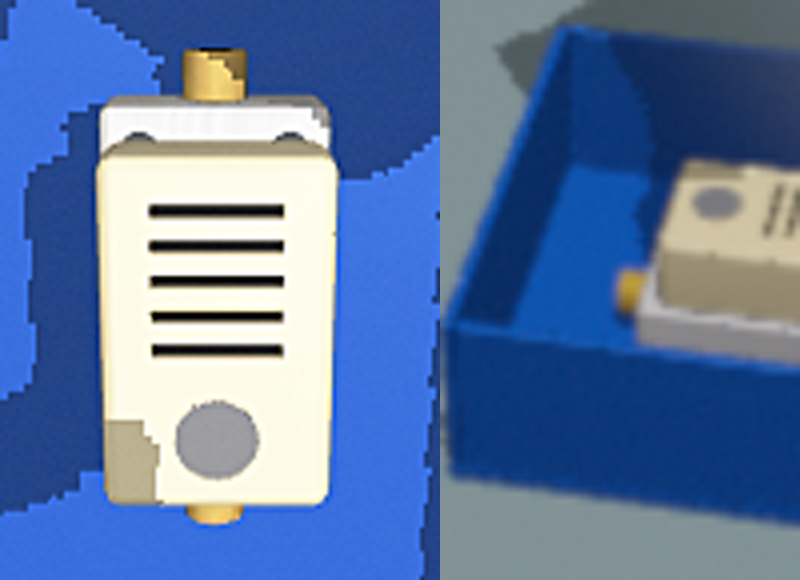

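Cover top edges project to x ≈ 534–616 and y ≈ -183. That is within about 2 mm of the block's centre (0.578, -0.1845), it lies flat, and the gripper is clear.

```bash
python3 -c "
from rig import job
print(job.close_job())"
```

```text
the job is handed in; nothing more can be done
None
```

Both parts are packed in the blue box and the job is handed in, at about 21 s of the 64 s allowed. `close_job` gave no verdict.

- **Block:** I lowered the aluminium pump block until the wrist force showed contact with the box floor, then let go. It lies flat and right side up. The wrist camera put its centre at (0.578, -0.1845), yaw 5°, parallel to the box.
- **Cover:** I lowered the cream cover until it touched the block at the height I expected, with about 6 N, then let go. It lies flat and right side up with its long side along the block's.
- **Last checks:** By eye-read edges in the final pictures, the cover is within about 2 mm of the block's middle. The gripper was open and clear above the box. The side view showed the green connector, the red look-alikes and the bottle where they had been.
- **Check that disagreed:** The automatic colour mask gave the cover a length of 107 mm, centred 8 mm off in x. It had taken in the cream-like brass nipples and block edge as well, so I discarded it and read the edges from the close-up.

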